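Plug the elbow nozzle into the extractor's sprung-flap inlet

ROBOT

A 6-joint arm with a two-finger parallel gripper is mounted at the origin on the work surface. World frame = base frame: x ahead of the robot, y to its left, z up, the work surface at z = 0. Lengths are in m, angles in rad, forces in N, time in s.
With the tool pointing down it reaches from about 0.275 to 0.725 m from the base axis. Payload 15.9 kg.
Tool frame: the origin (TCP) lies at the very end of the fingers, on their centre line; the grasp point (between the pads) lies 19 mm behind it (manip.grasp_offset is the distance from the TCP to the grasp point, in m); z points along the fingers, y is the line along which they close (so a half turn about z gives the same grasp; the last joint's range is limited). The gripper opens to 85 mm and grips with 20 to 120 N. Pads are 22 mm wide; open, the fingers measure 114 mm over their backs; the gripper's body (76 mm by 85 mm) begins 54 mm behind the grasp point. The pads swing forward as they close: fully open they stand 13 mm farther back than shut.
Start: joints at [-1.157, 0.213, -0.034, 1.323, 0, 1.571], TCP at [0.201, -0.458, 0.231] pointing down, gripper open.
Joint ranges: [-2.98, 2.98], [-0.74, 1.72], [-1.14, 1.35], [-2.1, 2.04], [-1.57, 1.44], [-3.14, 3.14]. Speed limits (rad/s): [1.89, 1.89, 2.39, 2.57, 3.14, 3.14].

INTERFACE

Orientations are given as a rotation vector (axis times angle).
In Python, from station import manip gives the robot as it stands.
- The arm moves only by the tool jog_arm, never from a script. Its argument "targets" is a list of rows, each a list of 3 entries, a list of its own where there are three numbers: the shift along the tool's x, y, z in cm, then the turn about the tool's z in degrees, then the finger opening in cm, from 0 to 8.54. In form: [[[tx, ty, tz], twist, claw], ...]. A call has 1 to 12 rows; each row shifts and turns the commanded pose from where the row before left it, along the tool's axes as they then stand; what a row does not reach is not made up. A row lasts 1/12 s, in which the tool goes at most 41.7 mm and 7.16 degrees, less where a joint would pass 70% of its speed; a pose out of reach is approached as far as the arm can. A call is refused whole if a number of a shift passes 4.17 or a number of a turn 7.16, either way. A call with a gripper value outside its range is refused whole. The fingers move at their own pace and stop on an object; "grip_force" is the grip in N (left out, the last holds). Time passes only in rows, so rows that do not move let the fingers close. It gives the time, the measured TCP pose, the force, the opening and the grip force at its end, in the units of the state.
- manip.state(): the state, without advancing time (a new reading comes with each control period).
- manip.camera(name): name is "scene" or "top" or "wrist"; returns the picture (480x640x3 uint8, blue, green, red); there is no depth.
- manip.calibration(name): a dict with "intrinsics" (3x3 intrinsics, pixels), "world_to_cam" (4x4, takes a point from world to camera coordinates). Camera axes: x right, y down, z forward; pixel columns grow to the right and rows downward; lengths in m; the calibration is good to about 2 mm. A picture is of the moment at which its call begins: read the wrist's pose just before it. calibration takes no time and is no camera call; for the wrist camera it gives the pose at the moment of the call.
- manip.finish_job(): hands the job in; it is judged then, once.
The state is a dict: "clock": time; "qpos": joint angles; "dq": joint speeds; "tau": joint torques, N m; "tool_pos": TCP position; "ee_rot": TCP orientation; "ft_force": force on the tool from outside, world axes, zero at the start; "wrist_torque": the same for the moment, N m; "gripper_width": finger opening in m; "finger_force": force on a finger pad.
Only numpy, scipy, OpenCV 4.12 (cv2) and the standard library are available. Lean on these libraries where they do the work, as an engineer would, in place of code of your own. Each camera call takes 0.05 s, during which the arm holds its last target. There are 200 camera calls.

TASK

Plug the elbow nozzle into the free inlet of the bench dust extractor: lever the inlet's sprung flap up with the end of the nozzle's own tube, keep holding it back with the tube, and push the tube gently all the way home in the inlet, with the suction mouth facing the extractor's front (the side with the switch). Then let go, so that the nozzle stands in the inlet with the flap leaning on it. Never press or knock hard on the extractor, and leave everything else on the bench where it is.

Things in the scene. Friction and masses are not known exactly. Their poses are not given: they have to be found in the camera images.
- nozzle: Elbow-shaped suction nozzle, 150 mm tall, 0.16 kg, standing upright. Origin: centre of its lower end face, z up the tube. Aluminium tube, 32 mm diameter, z 0 to 110 mm (end bevelled 1 mm, black ring at 40 to 42 mm marks how deep it goes in). Above it a black head, z 110 to 150, x -32 to +20, with flat cheeks 34 mm apart facing +y and -y: grip it there, across y, near x = 0.
- nozzle_tip (a point): centre of the nozzle tube's lower end face (the nozzle's origin)
- nozzle_mouth (a point): centre of the nozzle's suction mouth, which faces the nozzle's -x: a rectangular black hood on the head, 56 mm wide in y, 40 mm tall, from x -32 to -60 mm. This point is at (-60, 0, 130) mm in the nozzle's frame.
- extractor: Bench-top dust extractor, fixed. Pale case 200 mm (x) by 300 mm (y), top at 92 mm, origin at the centre of its underside, z up. Front (louvres, red switch, knob) faces its -x. Two black inlet fittings on top: at y +20 mm one in use (fixed riser with round hood, up to 188 mm above the table); at the -y end the free one, shut by the sprung flap.
- port (a point): nominal centre of the free inlet's rim, (0, -128, 102) mm in the extractor's frame, same axes. The black fitting (bore, hinge and flap in one) floats in an oversize cut-out, held by 15 N of friction: it truly sits up to 5 mm off this point in x and in y, so the bore must be felt for; heights are exact. Bore: vertical, 34 mm diameter, square-edged, 40 mm down from the rim to a flat seat.
- inlet_flap (a joint): opening angle of the fitting's steel flap, rad: 0 shut flat on the rim, 1.57 upright, stop at 1.8. Hinge axis along the extractor's x, 22 mm to the +y side of the bore's axis, 3.5 mm above the rim; its -y edge swings up and over to +y. A spring always shuts it: torque 0.05 x (angle + 1.7) N m, 1.4 N at the lip when shut, 2.7 N upright. With the tube home it leans on it at about 1.4.
- flap_lip (a point): nominal place (fixed to the case, same 5 mm doubt) of the lower edge of the shut flap's thumb lip: port's x, 38 mm to its -y side, 0.5 mm above the rim. Lip 26 mm wide, 3 mm thick, square-ended, 60 mm from the hinge axis. It sticks out 16 mm past the fitting and about as far past the case's end wall, with free air below: a tube held slanting, its lower end under the lip, lifts it as it rises.
- slim_nozzle: another suction nozzle, straight and slim: 42 mm round foot, 22 mm tube, 120 mm tall; does not belong in this inlet; leave alone
- jar: screw-top glass jar, 56 mm round, 65 mm tall; leave alone
- tin: round aluminium stone tin, 54 mm across, 20 mm tall, lying on top of the extractor; leave alone
- hammer: small hammer, 240 mm long, wooden handle, lying; leave alone
- dapping_block: steel dapping block, a 50 mm cube; leave alone
- loupe: folding eye loupe, 34 mm round, 22 mm tall; leave alone
- ring_clamp: wooden ring clamp, 130 mm long, lying; leave alone
- steel_cup: steel bowl, 68 mm across, 45 mm tall; leave alone
There are look-alikes about, which are no part of the job. What is shaped like the nozzle but purple is not meant.

How it is judged:
On the way, in this order (a step that is already met when the one before it is completed fails the run):
1. the flap is levered well open (over about 50 degrees) by the nozzle, whose tube end is still above the rim (value of joint inlet_flap above 0.9 rad and contact force between nozzle and extractor above 0.3 N and z of nozzle_tip in the frame of port above 0 m), for 0.1 s.
2. the tube is pushed home while the robot still has hold of the nozzle (z of nozzle_tip in the frame of port below -0.036 m and horizontal distance between nozzle_tip and port below 0.01 m and contact force between the fingers and nozzle above 0.5 N), for 0.1 s.
At the end, for the whole second after the job is handed in: the elbow nozzle stands released and still in the free inlet, its end within 4 mm of the seat and 10 mm of the nominal axis, tilted under 0.12 rad, its mouth facing the extractor's front to about 20 degrees, the flap leaning on it (open over 1.1 rad), and all else where it was (z of nozzle_tip in the frame of port below -0.036 m and horizontal distance between nozzle_tip and port below 0.01 m and angle between nozzle's own z axis and vertical below 0.12 rad and x of nozzle_mouth in the frame of port below -0.03 m and angle between the x axis of nozzle and the x axis of extractor, either way round below 0.35 rad and value of joint inlet_flap above 1.1 rad and linear speed of nozzle below 0.02 m/s and contact force between the fingers and nozzle below 0.1 N); the robot touches nothing.
It fails at once if the nozzle presses on the extractor or its flap with more than 30 N (contact force between nozzle and extractor above 30 N).
It fails at once if the robot itself presses on the extractor or its flap with more than 15 N (contact force between any of the arm, the fingers and extractor above 15 N).
It fails at once if another thing on the bench is moved more than 15 mm (distance of any of slim_nozzle, jar, tin, hammer, dapping_block, loupe, ring_clamp, steel_cup from where it was at the start of the episode above 0.015 m).
It also fails if it takes over 67 s, if anything falls off the work surface, if the arm or the gripper's body presses on something with over 40 N, if the wrist force passes 120 N, or if a joint passes its speed limit or range.

## Working session

There is one attempt and no reset: what is moved stays moved. The work goes in short steps, Python scripts to look and compute and a tool call to move; the robot and the scene stay as the last step left them, time stands still between calls to the robot, and variables do not carry over. Pictures are saved under pics/ and viewed, at most 10 in all, crops included, and the job is handed in when it is done.

Besides the shell and the picture viewer there is one more tool, called after "Call:" as a command line: name --argument value ..., lists and objects as JSON in quotes. jog_arm: Moves the arm, as the interface text tells. Its arguments: {"type":"object","properties":{"targets":{"type":"array"},"grip_force":{"type":"number"}},"required":["targets"]}

```bash
mkdir -p pics; ls; python3 - <<'E'
from station import manip
import cv2,json
print(manip.state())
for n in("scene","top"):
    cv2.imwrite(f"pics/{n}0.png",manip.camera(n))
    print(n,manip.calibration(n))
print(manip.grasp_offset)
E
```

```text
pics
{'clock': 0.0, 'qpos': array([-1.15698294e+00,  2.13337477e-01, -3.50819017e-02,  1.32347768e+00,
       -3.07574517e-05,  1.57078053e+00]), 'dq': array([ 5.07339847e-05, -8.36868731e-04,  4.17770872e-04,  9.57247589e-04,
        6.91602502e-04,  1.39063044e-03]), 'tau': array([-3.58995903e-04, -6.86146975e+01,  4.87126458e+01,  1.70712685e-02,
       -5.90831542e-05, -2.76720931e-05]), 'tool_pos': array([ 0.20090537, -0.45748759,  0.23081644]), 'ee_rot': array([-3.07353260e+00, -6.45192848e-01,  4.02333741e-04]), 'ft_force': array([ 0.32893333, -0.17267082, -0.09296534]), 'wrist_torque': array([-0.04281608,  0.02671204,  0.00731135]), 'finger_force': 0.0, 'gripper_width': 0.08560416836506832}
scene {'intrinsics': array([[471.82490219,   0.        , 318.70626596],
       [  0.        , 471.82490219, 235.32112689],
       [  0.        ,   0.        ,   1.        ]]), 'world_to_cam': array([[-0.76769668,  0.64077016,  0.00744366,  0.38857339],
       [ 0.43095174,  0.52484371, -0.73404337, -0.13484527],
       [-0.47425985, -0.5603148 , -0.67906179,  1.47678377],
       [ 0.        ,  0.        ,  0.        ,  1.        ]])}
top {'intrinsics': array([[444.73811094,   0.        , 320.87784573],
       [  0.        , 444.73811094, 237.71604023],
       [  0.        ,   0.        ,   1.        ]]), 'world_to_cam': array([[ 0.0023343 , -0.99986706,  0.01613713, -0.02235999],
       [-0.99853697, -0.00320236, -0.05397845,  0.50522521],
       [ 0.05402295, -0.01598752, -0.9984117 ,  1.37038496],
       [ 0.        ,  0.        ,  0.        ,  1.        ]])}
0.0187
```

View pics/scene0.png

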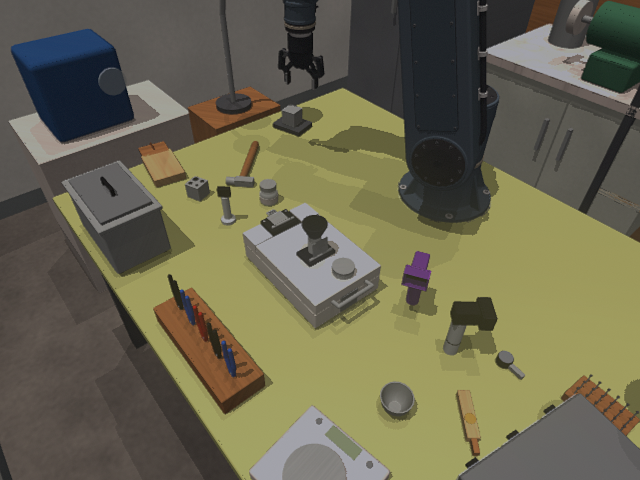

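View pics/top0.png

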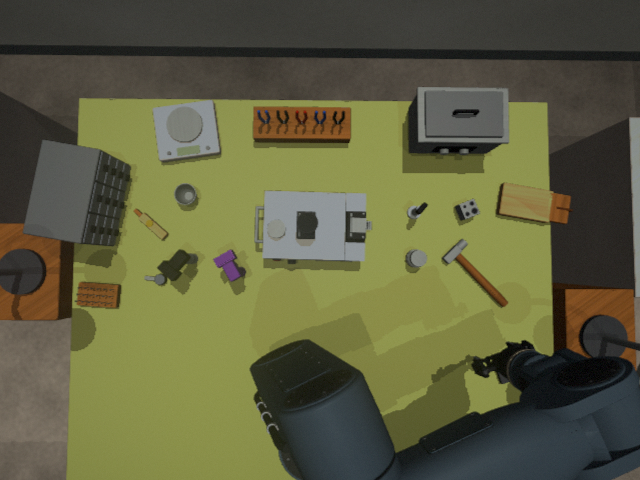

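Top view: the candidates for the nozzle are the black/aluminium elbow at scene (465,320) / top (175,265), the purple look-alike at scene (415,275) / top (230,265), and the slim nozzle at scene (226,205) / top (416,212). I choose the black-headed aluminium one and check it in a crop. The extractor is at top (315,227), with the free inlet at its right end (357,225).

```bash
cat > h.py <<'E'
import numpy as np, cv2
from station import manip
def ray(cam,uv,cal=None):
    c=cal or manip.calibration(cam); M=c["world_to_cam"]; R=M[:3,:3]; o=-R.T@M[:3,3]
    d=R.T@np.linalg.inv(c["intrinsics"])@np.array([uv[0],uv[1],1.]); return o,d
def plane(cam,uv,z,cal=None):
    o,d=ray(cam,uv,cal); return o+d*(z-o[2])/d[2]
def tri(c1,p1,c2,p2):
    o1,d1=ray(c1,p1);o2,d2=ray(c2,p2)
    A=np.stack([d1,-d2],1); t=np.linalg.lstsq(A,o2-o1,rcond=None)[0]
    a=o1+d1*t[0];b=o2+d2*t[1]; return (a+b)/2,np.linalg.norm(a-b)
def proj(cam,P):
    c=manip.calibration(cam); p=c["world_to_cam"][:3,:3]@np.array(P)+c["world_to_cam"][:3,3]; q=c["intrinsics"]@p; return q[:2]/q[2]
E
python3 - <<'E'
from h import *
t=cv2.imread("pics/top0.png"); s=cv2.imread("pics/scene0.png")
up=lambda im,x,y,w,h,k:cv2.resize(im[y:y+h,x:x+w],None,fx=k,fy=k,interpolation=cv2.INTER_CUBIC)
a=up(t,140,240,60,50,6); b=up(s,430,285,80,80,5); c=up(t,245,180,140,95,5)
d=np.zeros((475+400,800,3),np.uint8)
W=np.zeros((600,800,3),np.uint8)
c=up(t,245,180,140,95,5); c=cv2.resize(c,(400,271)); 
W[:300,:360]=a; W[:400,400:800]=b; W[325:596,:400]=c
cv2.imwrite("pics/crop1.png",W)
# extractor case in top
hsv=cv2.cvtColor(t,cv2.COLOR_BGR2HSV)
m=((hsv[...,1]<40)&(hsv[...,2]>120)).astype(np.uint8)*255
m[:,:245]=0;m[:,385:]=0;m[:180]=0;m[275:]=0
m=cv2.morphologyEx(m,cv2.MORPH_CLOSE,np.ones((3,3)))
cs=max(cv2.findContours(m,0,1)[0],key=cv2.contourArea)
r=cv2.minAreaRect(cs);print(r)
P=np.array([plane("top",p,.092)[:2] for p in cv2.boxPoints(r)]);print(P)
hs=hsv
# nozzle black head in top
blk=(hsv[...,2]<75)
m2=np.zeros_like(m);m2[240:290,155:200]=blk[240:290,155:200]*255
cs=max(cv2.findContours(m2,0,1)[0],key=cv2.contourArea);print(cv2.minAreaRect(cs), cv2.contourArea(cs))
E
```

```text
((310.0282287597656, 225.24725341796875), (109.74520874023438, 67.28317260742188), 1.6135388612747192)
[[ 0.44302769  0.17494813]
 [ 0.64102549  0.17143902]
 [ 0.63342333 -0.15233941]
 [ 0.43477399 -0.14615128]]
((174.72352600097656, 265.5941162109375), (22.235370635986328, 44.796138763427734), 49.398704528808594) 568.5
```

View pics/crop1.png

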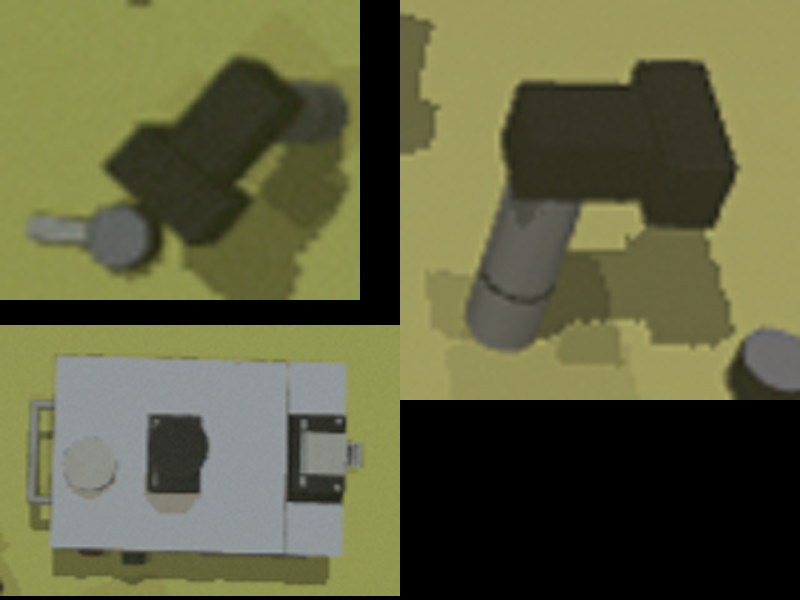

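The crop confirms it: black head on an aluminium tube with a dark ring, tube end at top (193,258), mouth at lower left (165,270), and the loupe just beyond the mouth. The extractor's front (red switch) faces image-down, toward the robot, and the free inlet with its lip is at the right end.

```bash
cat >> h.py <<'E'
from scipy.spatial.transform import Rotation as Ro
def totool(d,s=None):
    s=s or manip.state(); return Ro.from_rotvec(s["ee_rot"]).as_matrix().T@np.array(d)*100
E
python3 - <<'E'
from h import *
c=[(264.2,190.5),(366.5,193.7),(365,260.2),(263.2,257.7)]
W=np.array([plane("top",p,.092)[:2] for p in c]);print(W.round(4), W.mean(0))
# order: (+x,+y),(+x,-y),(-x,-y),(-x,+y)
L=np.array([(.1,.15),(.1,-.15),(-.1,-.15),(-.1,.15)])
lc=L@[1,1j];w=W@[1,1j]; k=(np.conj(lc)*(w-w.mean())).sum()/(abs(lc)**2).sum()
print("scale",abs(k),"yaw",np.angle(k,deg=True)); ctr=w.mean();e=k/abs(k)
print("ctr",ctr,"port",ctr+e*(-.128j), "resid",abs(w-ctr-e*lc))
# nozzle: tube bottom in scene crop: base ellipse center approx
sc=lambda x,y:(430+(x-400)/5,285+y/5)
print("base scene",plane("scene",sc(505,325),0.0), "ring", [plane("scene",sc(*p),.041) for p in[(517,293)]])
tc=lambda x,y:(140+x/6,240+y/6)
print("head top back corners", plane("top",tc(240,60),.15),plane("top",tc(300,105),.15))
print("hood corners",plane("top",tc(105,165),.15),plane("top",tc(190,245),.15),plane("top",tc(150,125),.15))
print("flap lip crop ends top",[plane("top",(245+x/2.857,180+(y-325)/2.857),.105)[:2] for x,y in[(362,443),(362,468)]])
s=manip.state();print(Ro.from_rotvec(s["ee_rot"]).as_matrix().round(3))
print(manip.calibration("wrist"))
E
```

```text
[[ 0.6399  0.1477]
 [ 0.6318 -0.1543]
 [ 0.4354 -0.1493]
 [ 0.442   0.1488]] [ 0.53728918 -0.00179131]
scale 0.9959194235438017 yaw -1.2425578035779499
ctr (0.5372891798213899-0.0017913089286094724j) port (0.5345134966303172-0.12976121001016377j) resid [0.00179293 0.00221301 0.00139938 0.00213244]
base scene [0.44087951 0.38268288 0.        ] ring [array([0.45203947, 0.38787929, 0.041     ])]
head top back corners [0.46236841 0.37386033 0.15      ] [0.44155319 0.34573627 0.15      ]
hood corners [0.41356496 0.43514066 0.15      ] [0.37671424 0.39522378 0.15      ] [0.43211612 0.41480262 0.15      ]
flap lip crop ends top [array([ 0.54879852, -0.16773984]), array([ 0.52320046, -0.16764135])]
[[ 0.916  0.402 -0.   ]
 [ 0.402 -0.916  0.001]
 [-0.    -0.001 -1.   ]]
{'intrinsics': array([[410.80890923,   0.        , 312.30485072],
       [  0.        , 410.80890923, 236.01989023],
       [  0.        ,   0.        ,   1.        ]]), 'world_to_cam': array([[ 0.40258024, -0.91538369, -0.0013602 , -0.49899857],
       [-0.87856111, -0.38680226,  0.28020419, -0.03691265],
       [-0.25702047, -0.11160965, -0.95993946,  0.379308  ],
       [ 0.        ,  0.        ,  0.        ,  1.        ]])}
```

Call:
jog_arm --targets '[[[3.9,0.4,-0.6],-4.3,8.5],[[3.9,0.4,-0.6],-4.3,8.5],[[3.9,0.4,-0.6],-4.3,8.5],[[3.9,0.4,-0.6],-4.3,8.5],[[3.9,0.4,-0.6],-4.3,8.5],[[3.9,0.4,-0.6],-4.3,8.5],[[3.9,0.4,-0.6],-4.3,8.5],[[3.9,0.4,-0.6],-4.3,8.5],[[3.9,0.4,-0.6],-4.3,8.5],[[3.9,0.4,-0.6],-4.3,8.5],[[3.9,0.4,0],-4.3,8.5],[[3.9,0.4,0],-4.3,8.5]]'

```text
clock: 1.1
tool_pos: [0.5427, -0.1547, 0.2911]
ee_rot: [-2.484, -1.924, 0.0]
ft_force: [0.2, -0.9, -0.5]
gripper_width: 0.085
finger_force: 0.0
```

Call:
jog_arm --targets '[[[3.9,0.4,0],-4.3,8.5],[[3.9,0.4,0],-4.3,8.5],[[3.9,0.4,0],-4.3,8.5],[[3.9,0.4,0],-4.3,8.5],[[3.9,0.4,0],-4.3,8.5],[[3.9,0.4,0],-4.3,8.5],[[3.9,0.4,0],-4.3,8.5],[[3.9,0.4,0],-4.3,8.5],[[3.9,0.4,0],-4.3,8.5],[[3.9,0.4,0],-4.3,8.5],[[3.9,0.4,0],-4.3,8.5],[[3.9,0.4,0],-4.3,8.5]]'

```text
clock: 2.1
tool_pos: [0.5162, 0.2995, 0.2907]
ee_rot: [-1.399, -2.813, 0.001]
ft_force: [-0.1, 0.0, -1.4]
gripper_width: 0.0849
finger_force: 0.0
```

```bash
python3 - <<'E'
from h import *
s=manip.state();print(s["tool_pos"],s["qpos"]);R=Ro.from_rotvec(s["ee_rot"]).as_matrix();print(R[:2,0],np.degrees(np.arctan2(R[1,0],R[0,0])))
d=np.array([.4385,.377,.29])-s["tool_pos"];print(totool(d,s))
E
```

```text
[0.51619323 0.29951736 0.29068594] [5.25755274e-01 4.31695971e-01 4.18409354e-01 1.55838611e+00
 1.91196496e-05 1.44865765e+00]
[-0.60350841  0.79735662] 127.12158509682217
[10.86697312 -1.51871703  0.07127855]
```

Call:
jog_arm --targets '[[[3.6,-0.5,0],-3,8.5],[[3.6,-0.3,0],-3,8.5],[[3.6,0,0],-2.9,8.5],[[0,0,0],0,8.5],[[0,0,0],0,8.5]]'

```text
clock: 2.52
tool_pos: [0.4402, 0.3768, 0.2911]
ee_rot: [-1.177, -2.912, 0.001]
ft_force: [0.9, -0.1, 0.3]
gripper_width: 0.0849
finger_force: 0.0
```

```bash
python3 - <<'E'
from h import *
import pickle
s=manip.state();c=manip.calibration("wrist");im=manip.camera("wrist");cv2.imwrite("pics/w1.png",im);pickle.dump((s,c),open("w1.pkl","wb"))
print(s["tool_pos"],np.degrees(np.arctan2(*Ro.from_rotvec(s["ee_rot"]).as_matrix()[[1,0],0])))
E
```

```text
[0.44022089 0.3768015  0.29105722] 135.9814662118918
```

View pics/w1.png

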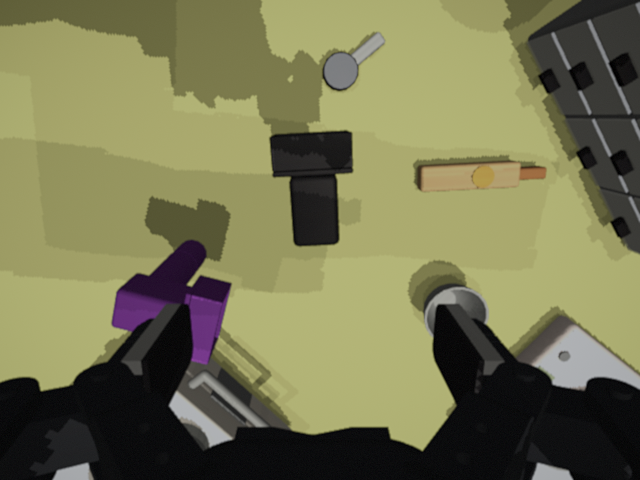

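The wrist picture shows the black nozzle head: hood (271–352, 133–176), neck down to its back edge (297–338, 243). The loupe is at (341,70) beyond the mouth, and the purple one is at lower left.

```bash
python3 - <<'E'
from h import *
import pickle
s,c=pickle.load(open("w1.pkl","rb"));im=cv2.imread("pics/w1.png")
g=cv2.cvtColor(im,cv2.COLOR_BGR2GRAY)
R=Ro.from_rotvec(s["ee_rot"]).as_matrix()
m=np.zeros_like(g);m[110:260,255:365]=(g[110:260,255:365]<50)*255
for y in range(126,250,8):
    x=np.where(m[y])[0]
    if len(x)<5: continue
    a=[R.T@(plane("wrist",(u,y),.15,c)-s["tool_pos"])*1e3 for u in(x[0]-.5,x[-1]+.5)]
    print(y,x[0],x[-1],a[0].round(1)[:2],a[1].round(1)[:2])
W=im[110:260,250:370]; cv2.imwrite("pics/w1c.png",cv2.resize(cv2.convertScaleAbs(W,alpha=3,beta=0),None,fx=4,fy=4,interpolation=cv2.INTER_CUBIC))
E
```

```text
134 278 350 [ 60.2 -23.3] [60.2 25.7]
142 271 350 [ 54.9 -28.1] [54.9 25.9]
150 271 351 [ 49.6 -28.3] [49.6 26.7]
158 272 350 [ 44.3 -27.7] [44.3 26.2]
166 273 350 [ 38.8 -27.2] [38.9 26.3]
174 273 334 [ 33.4 -27.3] [33.4 15.4]
182 290 336 [ 27.8 -15.7] [27.9 16.9]
190 291 336 [ 22.2 -15.1] [22.3 17. ]
198 291 336 [ 16.6 -15.2] [16.6 17.1]
206 292 336 [ 10.9 -14.5] [10.9 17.2]
214 292 337 [  5.1 -14.6] [ 5.1 18. ]
222 293 337 [ -0.8 -14. ] [-0.7 18.1]
230 293 337 [ -6.7 -14.1] [-6.7 18.2]
238 294 338 [-12.7 -13.4] [-12.6  19. ]
```

View pics/w1c.png

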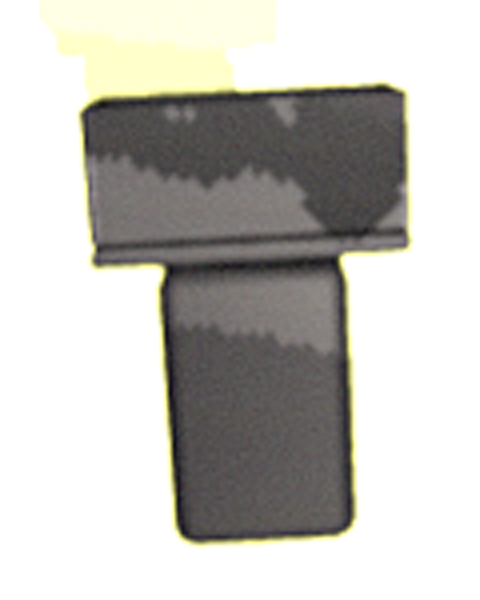

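The crop confirms the head's outline: 32 mm wide measured against 34, and 79 mm long against 80. It is turned 3.3° from the tool.

Call:
jog_arm --targets '[[[0.2,0.2,0],-3.3,8.5],[[0,0,3.5],0,8.5],[[0,0,3.5],0,8.5],[[0,0,3.5],0,8.5],[[0,0,3.5],0,8.5],[[0,0,2.4],0,8.5],[[0,0,1],0,7],[[0,0,0],0,5],[[0,0,0],0,4],[[0,0,0],0,3],[[0,0,0],0,3],[[0,0,0],0,3]]' --grip_force 60

```text
clock: 3.57
tool_pos: [0.4425, 0.379, 0.1194]
ee_rot: [1.097, 2.942, 0.004]
ft_force: [-0.6, -1.7, 6.7]
gripper_width: 0.0332
finger_force: 60.0
```

Call:
jog_arm --targets '[[[0,0,0],0,3],[[0,0,0],0,3],[[0,0,0],0,3],[[0,0,0],0,3]]'

```text
clock: 3.9
tool_pos: [0.4424, 0.379, 0.1194]
ee_rot: [1.097, 2.942, 0.004]
ft_force: [-0.0, -2.1, 6.3]
gripper_width: 0.0335
finger_force: 60.0
```

Call:
jog_arm --targets '[[[0,0,-2],0,3],[[0,0,-4],-6.6,3],[[0,0,-4],-6.6,3],[[0,0,-4],-6.6,3],[[0,0,-4],-6.6,3],[[0,0,-4],-6.6,3],[[0,0,-2.5],-6.6,3],[[0,0,0],0,3]]'

```text
clock: 4.57
tool_pos: [0.4423, 0.379, 0.3692]
ee_rot: [0.023, 3.134, 0.01]
ft_force: [-1.1, -1.1, -1.1]
gripper_width: 0.0333
finger_force: 60.5
```

```bash
python3 - <<'E'
from h import *
s=manip.state();R=Ro.from_rotvec(s["ee_rot"]).as_matrix();print(s["tool_pos"],s["qpos"],np.degrees(np.arctan2(R[1,0],R[0,0])),s["ft_force"])
print(totool(np.array([.536,-.205,s["tool_pos"][2]])-s["tool_pos"],s))
E
```

```text
[0.4422832  0.37904412 0.36915536] [ 7.08562299e-01  4.35725208e-01  6.28452235e-01  1.75396188e+00
 -1.60994432e-05  7.23407600e-01] 179.14812355619304 [-1.05924727 -1.08093708 -1.08472475]
[-10.23870802 -58.25792455  -0.29454058]
```

Call:
jog_arm --targets '[[[-0.7,-2.5,0],0,3],[[-0.7,-3.9,0],0,3],[[-0.7,-4,0],0,3],[[-0.7,-4,0],0,3],[[-0.7,-4,0],0,3],[[-0.7,-4,0],0,3],[[-0.7,-4,0],0,3],[[-0.7,-4,0],0,3],[[-0.7,-4,0],0,3],[[-0.7,-4,0],0,3],[[-0.7,-4,0],0,3],[[-0.7,-4,0],0,3]]'

```text
clock: 5.57
tool_pos: [0.5148, -0.0895, 0.3632]
ee_rot: [0.037, 3.14, -0.0]
ft_force: [1.3, 1.4, -2.2]
gripper_width: 0.0331
finger_force: 60.6
```

Call:
jog_arm --targets '[[[-0.6,-4,0],0,3],[[-0.6,-4,0],0,3],[[-0.6,-3.5,0],0,3],[[0,0,0],0,3],[[0,0,4],0,3],[[0,0,4],0,3],[[0,0,3],0,3],[[0,0,0],0,3],[[0,0,0],0,3]]'

```text
clock: 6.32
tool_pos: [0.5298, -0.2025, 0.2541]
ee_rot: [-0.036, -3.14, -0.001]
ft_force: [0.1, 0.1, 0.1]
gripper_width: 0.0336
finger_force: 60.8
```

```bash
python3 - <<'E'
from h import *
s=manip.state();R=Ro.from_rotvec(s["ee_rot"]).as_matrix();print(s["tool_pos"],s["qpos"],np.degrees(np.arctan2(R[1,0],R[0,0])),s["ft_force"])
a=manip.camera("scene");b=manip.camera("wrist");t=manip.camera("top")
for n,i in(("s2",a),("w2",b),("t2",t)):cv2.imwrite(f"pics/{n}.png",i)
up=lambda im,x,y,w,h,W,H:cv2.resize(im[y:y+h,x:x+w],(W,H),interpolation=cv2.INTER_CUBIC)
M=np.zeros((600,800,3),np.uint8)
M[:300,:400]=up(a,190,140,133,100,400,300)
M[:300,400:]=up(b,0,0,640,480,400,300)
M[300:,:400]=up(t,310,180,133,100,400,300)
cv2.imwrite("pics/m2.png",M)
E
```

```text
[ 0.52976604 -0.20245738  0.25409325] [-3.65036300e-01  3.56056134e-01  2.14965018e-01  1.43126043e+00
 -1.38538527e-07 -3.41973878e-01] 178.67864244050318 [0.08464649 0.08622988 0.07170022]
```

View pics/m2.png

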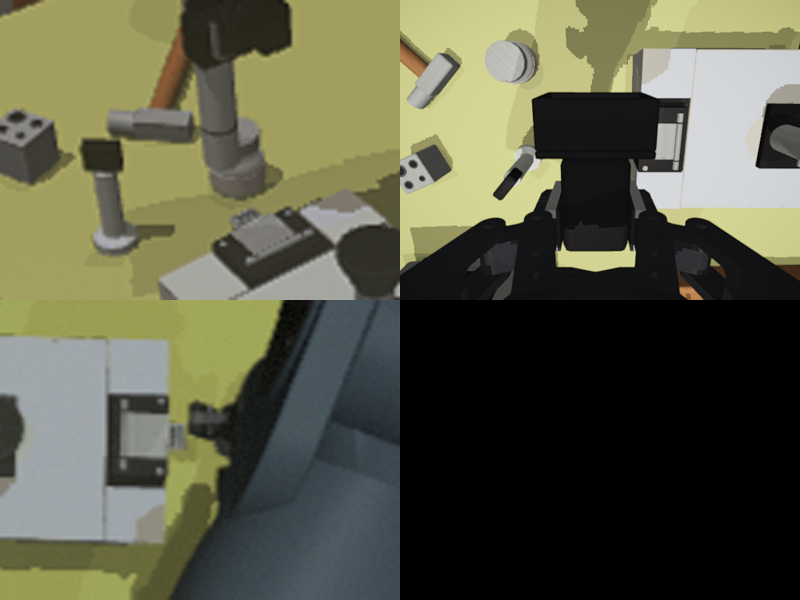

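The montage shows the nozzle held upright beside the inlet. In the scene view (upper left) the flap lip is at (245,218). In the wrist view (upper right) the dark fitting is at (640–690, 98–172) and is partly hidden by the head.

```bash
python3 - <<'E'
from h import *
def runs(v,th):
    m=(v<th).astype(int);d=np.diff(np.r_[0,m,0]);return [(a,b) for a,b in zip(np.where(d==1)[0],np.where(d==-1)[0]) if b-a>2]
g=cv2.cvtColor(cv2.imread("pics/w2.png"),cv2.COLOR_BGR2GRAY)
for u in(448,452,456,460,470,520,560,600):
    v=g[60:350,u]; r=[(a+60,b+60) for a,b in runs(v,75)]
    print(u,r,[(plane("wrist",(u,a-.5),.102)[:2].round(4),plane("wrist",(u,b-.5),.102)[:2].round(4)) for a,b in r if b-a>30])
# case edges along columns: print bright-run
for u in(520,580):
    m=(g[40:360,u]>130);i=np.where(m)[0]+40;print(u,i[0],i[-1],plane("wrist",(u,i[0]-.5),.092)[:2],plane("wrist",(u,i[-1]+.5),.092)[:2])
for v in(170,220,265):
    r=runs(g[v,380:500],75);print("row",v,[(plane("wrist",(b+380-.5,v),.102)[:2].round(4)) for a,b in r])
t=cv2.imread("pics/top0.png");h=cv2.cvtColor(t,cv2.COLOR_BGR2GRAY)
m=np.zeros_like(h);m[205:245,340:368]=(h[205:245,340:368]<100)*255
x,y,w,hh=cv2.boundingRect(m);print("plate",x,y,w,hh,plane("top",(x-.5,y-.5),.102)[:2],plane("top",(x+w-.5,y+hh-.5),.102)[:2])
hs=cv2.cvtColor(t,cv2.COLOR_BGR2HSV);print(hs[216:234,367:375,1])
print("slim",plane("top",(414,216),0.0),"jar",plane("top",(416,259),.065))
E
```

```text
448 [(np.int64(158), np.int64(181)), (np.int64(244), np.int64(275))] [(array([ 0.5558, -0.1006]), array([ 0.5811, -0.0988]))]
452 [(np.int64(158), np.int64(181)), (np.int64(203), np.int64(265))] [(array([ 0.5242, -0.0999]), array([ 0.5729, -0.0963]))]
456 [(np.int64(158), np.int64(226))] [(array([ 0.4915, -0.0994]), array([ 0.5418, -0.0956]))]
460 [(np.int64(158), np.int64(188))] []
470 [] []
520 [] []
560 [] []
600 [(np.int64(166), np.int64(207)), (np.int64(240), np.int64(269))] [(array([0.4995, 0.0042]), array([0.5296, 0.0095]))]
520 40 359 [ 0.41385055 -0.05846408] [ 0.66454392 -0.0282584 ]
580 40 359 [ 0.41476327 -0.01753352] [0.66563261 0.02297634]
row 170 [array([ 0.5005, -0.0948])]
row 220 [array([ 0.5368, -0.1298]), array([ 0.5376, -0.0955])]
row 265 [array([ 0.5723, -0.1443]), array([ 0.573 , -0.1089]), array([ 0.5733, -0.0966])]
plate 345 211 23 32 [ 0.58048727 -0.0884901 ] [ 0.48697489 -0.1555991 ]
[[120 120 118 117 120 120 118 120]
 [121 118 120 119 122 122 119 118]
 [117 117 119 117 118 120 122 117]
 [117 119 118 119 118 119 122 119]
 [118 116 117 116 117 121 116 117]
 [ 25  24  33  35  71 117 121 115]
 [  9  13  13  12  59 115 115 117]
 [ 20  12  14  12  58 115 123 117]
 [ 10  17  16  12  57 118 120 123]
 [ 21  14  14  16  62 114 117 120]
 [ 15  14   7  14  60 119 123 119]
 [  9  15  17  16  60 119 119 119]
 [ 11  14  15  10  57 117 119 121]
 [ 38  37  37  33  63 119 120 119]
 [100  98  98  99 112 120 117 118]
 [126 118 119 121 120 117 118 122]
 [118 122 119 121 122 122 118 117]
 [117 120 114 118 118 118 122 120]]
slim [ 0.57575754 -0.31556722  0.        ] jar [ 0.43949121 -0.30567161  0.065     ]
```

```bash
python3 - <<'E'
from h import *
print(plane("top",(371.07,225.03),.1055), plane("top",(371.07,220.62),.1055), plane("top",(371.07,229.45),.1055))
s=cv2.imread("pics/s2.png");hs=cv2.cvtColor(s,cv2.COLOR_BGR2HSV)
x0,y0=262,203
m=np.zeros(s.shape[:2],np.uint8);m[y0:222,x0:285]=(hs[y0:222,x0:285,1]<70)*255
print(m[y0:222,x0:285]//255)
print(proj("scene",(.523,-.1678,.1055)),proj("scene",(.549,-.1678,.1055)))
# tube edges in scene, width ring area: tube axis at two rows
g=hs[...,1]
for y in(170,176,182,190,195):
    print(y,g[y,250:282])
# predicted for tip at tool xy
st=manip.state();tp=st["tool_pos"];z0=tp[2]-.1194
for z in(.0,.04,.1):print(z,proj("scene",(tp[0],tp[1],z0+z)),proj("scene",(tp[0]+.01,tp[1],z0+z)))
E
```

```text
[ 0.53783792 -0.16577336  0.1055    ] [ 0.55074238 -0.16582201  0.1055    ] [ 0.52491813 -0.16572465  0.1055    ]
[[1 1 1 1 1 1 1 1 1 1 1 1 1 1 1 0 0 0 0 0 0 0 0]
 [0 1 1 1 1 1 1 1 1 1 1 1 1 0 0 0 0 0 0 0 0 0 0]
 [0 0 0 0 1 1 1 1 1 1 0 0 0 0 0 0 0 0 0 0 0 0 0]
 [0 0 0 0 0 0 0 0 0 0 0 0 0 0 0 0 0 0 0 0 0 0 0]
 [0 0 0 0 0 0 0 0 0 0 0 0 0 0 0 0 0 0 0 0 0 0 0]
 [0 0 0 0 0 0 0 0 0 0 0 0 0 0 0 0 0 0 0 0 0 0 0]
 [0 0 0 0 0 0 0 0 0 0 1 1 0 0 0 0 0 0 0 0 0 0 0]
 [0 0 0 0 0 0 0 0 1 1 1 1 1 1 0 0 0 0 0 0 0 1 1]
 [0 0 0 0 0 0 1 1 1 1 1 1 1 1 1 0 1 1 1 1 1 1 1]
 [0 0 0 0 1 1 1 1 1 1 1 1 1 1 1 1 1 1 1 1 1 1 1]
 [0 0 0 0 1 1 1 1 1 1 1 1 1 1 1 1 1 1 1 1 1 1 1]
 [0 0 0 0 0 1 1 1 1 1 1 1 1 1 1 1 1 1 1 1 1 1 1]
 [0 0 0 0 0 0 1 1 1 1 1 1 1 1 1 1 1 1 1 1 1 1 1]
 [0 0 0 0 0 0 1 1 1 1 1 1 1 1 1 1 1 1 1 1 1 1 1]
 [0 0 0 0 0 1 1 1 1 1 1 1 1 1 1 1 1 1 1 1 1 1 1]
 [0 0 0 0 1 1 1 1 1 1 1 1 1 1 1 1 1 1 1 1 1 1 1]
 [0 0 1 1 1 1 1 1 1 1 1 1 1 1 1 1 1 1 1 1 1 1 1]
 [1 1 1 1 1 1 1 1 1 1 1 1 1 1 1 1 1 1 1 1 1 1 1]
 [1 1 1 1 1 1 1 1 1 1 1 1 1 1 1 1 1 1 1 1 1 1 1]]
[273.57707032 207.04922354] [265.52557156 211.03540709
[... 157 characters left out ...]
 105 111  55  16  21  23  21  19  23  24  28  26  26  22
  76 104 106 105 105 104 105 105 105 103 104 105 105 106]
182 [ 33  28  36  32  74  99  99  33  21  20  23  24  25  23  30  28  29  40
  57  14  13  16  15  14  10  47  97 106 105 104 105 105]
190 [104 105 105 105 105 105 107  87  30  21  23  24  22  25  26  26  29  29
  31  33  30  35  36  39  31  27  32  78 104 105 105 105]
195 [105 105 105 105 105 105 105 107  88  45  20  21  21  25  23  28  28  26
  21  17  17  16  20  19  23  20  28  30  82  98  96 103]
0.0 [262.32537669 192.50112872] [259.18990899 193.97653884]
0.04 [261.18345683 180.1730536 ] [257.97333385 181.6333062 ]
0.1 [259.37178264 160.61436467] [256.04279218 162.04625054]
```

Call:
jog_arm --targets '[[[-0.9,0,0],0,3],[[0,0,2.5],0,3],[[0,0,2.5],0,3],[[0,0,1.3],0,3],[[0,0.8,0],0,3],[[0,0.4,0],0,3],[[0,0,0],0,3],[[0,0,0],0,3]]' --grip_force 100

```text
clock: 7.13
tool_pos: [0.5408, -0.1908, 0.1927]
ee_rot: [0.034, 3.139, -0.002]
ft_force: [0.5, 0.8, -1.2]
gripper_width: 0.0325
finger_force: 99.3
```

Call:
jog_arm --targets '[[[0,0.1,0],0,3],[[0,0.1,0],0,3],[[0,0.1,0],0,3],[[0,0.1,0],0,3],[[0,0,0],0,3],[[0,0,0],0,3]]'

```text
clock: 7.63
tool_pos: [0.5398, -0.187, 0.1907]
ee_rot: [-0.035, -3.141, 0.0]
ft_force: [0.4, 0.5, -1.5]
gripper_width: 0.0329
finger_force: 99.3
```

Call:
jog_arm --targets '[[[0,0.1,0],0,3],[[0,0.1,0],0,3],[[0,0.1,0],0,3],[[0,0.1,0],0,3],[[0,0,0],0,3]]'

```text
clock: 8.05
tool_pos: [0.5399, -0.1827, 0.1906]
ee_rot: [-0.035, -3.141, -0.0]
ft_force: [-0.9, -0.7, -1.6]
gripper_width: 0.0324
finger_force: 99.3
```

Call:
jog_arm --targets '[[[0,0.1,0],0,3],[[0,0.1,0],0,3],[[0,0,0],0,3]]'

```text
clock: 8.3
tool_pos: [0.54, -0.1809, 0.1907]
ee_rot: [0.035, 3.141, -0.0]
ft_force: [0.5, -0.5, -1.5]
gripper_width: 0.0325
finger_force: 99.4
```

Call:
jog_arm --targets '[[[0,0.1,0],0,3],[[0,0.1,0],0,3],[[0,0,0],0,3]]'

```text
clock: 8.55
tool_pos: [0.5401, -0.1797, 0.1909]
ee_rot: [0.036, 3.141, -0.003]
ft_force: [-0.7, -6.9, -1.4]
gripper_width: 0.0325
finger_force: 99.7
```

Call:
jog_arm --targets '[[[0,0.1,0],0,3],[[0,0,0],0,3]]'

```text
clock: 8.72
tool_pos: [0.5401, -0.1792, 0.1909]
ee_rot: [0.036, 3.141, -0.005]
ft_force: [-0.4, -9.3, -1.4]
gripper_width: 0.0327
finger_force: 99.9
```

Call:
jog_arm --targets '[[[0,0,-0.1],0,3],[[0,0,-0.1],0,3],[[0,0.01,-0.1],0,3],[[0,0.01,-0.1],0,3],[[0,0.01,-0.1],0,3],[[0,0.01,-0.1],0,3]]'

```text
clock: 9.22
tool_pos: [0.5401, -0.1789, 0.1968]
ee_rot: [-0.037, -3.141, 0.005]
ft_force: [-0.7, -10.3, -2.8]
gripper_width: 0.0324
finger_force: 99.8
```

Call:
jog_arm --targets '[[[0,0.02,-0.1],0,3],[[0,0.02,-0.1],0,3],[[0,0.02,-0.1],0,3],[[0,0.02,-0.1],0,3],[[0,0.02,-0.1],0,3],[[0,0.02,-0.1],0,3]]'

```text
clock: 9.72
tool_pos: [0.5401, -0.1779, 0.203]
ee_rot: [0.037, 3.141, -0.005]
ft_force: [-0.5, -11.2, -1.0]
gripper_width: 0.0325
finger_force: 99.7
```

```bash
python3 - <<'E'
from h import *
a=manip.camera("scene");cv2.imwrite("pics/s3.png",a);o=cv2.imread("pics/s2.png")
up=lambda im:cv2.resize(im[170:245,235:335],(400,300),interpolation=cv2.INTER_CUBIC)
cv2.imwrite("pics/m3.png",np.hstack([up(o),up(a)]))
E
```

```text
(no output)
```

View pics/m3.png

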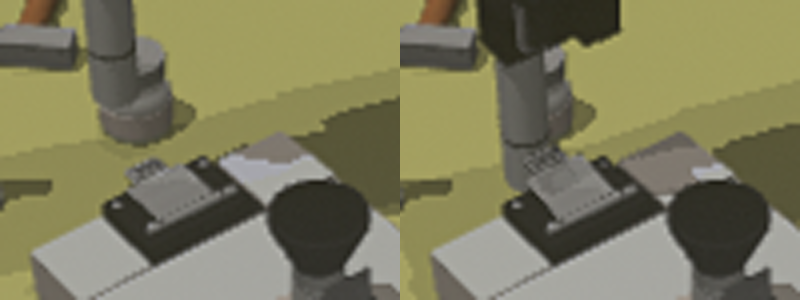

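The right half shows the flap tilting up, with its lip on the tube at (545,160). The levering works, so I follow the lip's arc.

Call:
jog_arm --targets '[[[0,0.045,-0.2],0,3],[[0,0.05,-0.2],0,3],[[0,0.06,-0.2],0,3],[[0,0.07,-0.2],0,3],[[0,0.075,-0.2],0,3],[[0,0.08,-0.2],0,3]]'

```text
clock: 10.27
tool_pos: [0.5403, -0.1742, 0.2152]
ee_rot: [0.037, 3.141, -0.006]
ft_force: [-0.3, -12.0, 0.9]
gripper_width: 0.0328
finger_force: 99.9
```

Call:
jog_arm --targets '[[[0,0.09,-0.2],0,3],[[0,0.1,-0.2],0,3],[[0,0.11,-0.2],0,3],[[0,0.12,-0.2],0,3],[[0,0.13,-0.2],0,3],[[0,0.14,-0.2],0,3],[[0,0,0],0,3]]'

```text
clock: 10.85
tool_pos: [0.5406, -0.1671, 0.2277]
ee_rot: [0.037, 3.14, -0.006]
ft_force: [-1.2, -11.6, 2.7]
gripper_width: 0.0325
finger_force: 100.6
```

Call:
jog_arm --targets '[[[0,0.1,-0.1],0,3],[[0,0.1,-0.1],0,3],[[0,0.1,0],0,3],[[0,0.1,0],0,3],[[0,0,0],0,3]]'

```text
clock: 11.27
tool_pos: [0.5407, -0.1625, 0.2292]
ee_rot: [0.036, 3.14, -0.003]
ft_force: [-0.0, -6.7, 1.4]
gripper_width: 0.0329
finger_force: 100.4
```

Call:
jog_arm --targets '[[[0,0.15,0],0,3],[[0,0.15,0],0,3],[[0,0.15,0],0,3],[[0,0.15,0],0,3],[[0,0,0],0,3]]'

```text
clock: 11.68
tool_pos: [0.5407, -0.156, 0.229]
ee_rot: [0.036, 3.141, -0.002]
ft_force: [-0.2, -4.2, 0.2]
gripper_width: 0.0326
finger_force: 100.4
```

Call:
jog_arm --targets '[[[0,0.2,0],0,3],[[0,0.2,0],0,3],[[0,0.2,0],0,3],[[0,0.2,0],0,3],[[0,0.2,0],0,3],[[0,0.2,0],0,3],[[0,0,0],0,3]]'

```text
clock: 12.27
tool_pos: [0.5408, -0.1432, 0.2286]
ee_rot: [-0.035, -3.141, -0.001]
ft_force: [0.7, -2.9, -0.9]
gripper_width: 0.0324
finger_force: 100.2
```

Call:
jog_arm --targets '[[[0,0.2,0],0,3],[[0,0.2,0],0,3],[[0,0.2,0],0,3],[[0,0.2,0],0,3],[[0,0.2,0],0,3],[[0,0.2,0],0,3],[[0,0.2,0],0,3],[[0,0.15,0],0,3],[[0,0,0],0,3]]'

```text
clock: 13.02
tool_pos: [0.5412, -0.1278, 0.2287]
ee_rot: [-0.035, -3.141, -0.0]
ft_force: [-0.4, -3.4, -0.2]
gripper_width: 0.0326
finger_force: 100.3
```

```bash
python3 - <<'E'
from h import *
s=manip.state();print(s["tool_pos"],s["ft_force"])
a=manip.camera("scene");cv2.imwrite("pics/s4.png",a);b=manip.camera("wrist");cv2.imwrite("pics/w4.png",b)
up=lambda im:cv2.resize(im[140:245,235:375],(400,300),interpolation=cv2.INTER_CUBIC)
cv2.imwrite("pics/m4.png",np.hstack([up(a),cv2.resize(b[60:300,340:660],(400,300))]))
E
```

```text
[ 0.54118532 -0.12784584  0.22865419] [-0.41007572 -3.3770222  -0.22551783]
```

View pics/m4.png

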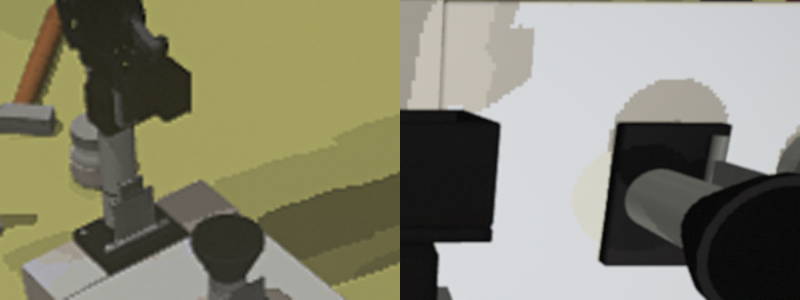

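The left half shows the flap standing upright against the tube, which is over the dark fitting. Now I feel downward for the bore.

Call:
jog_arm --targets '[[[0.2,0.1,0],0,3],[[0,0,0.2],0,3],[[0,0,0.2],0,3],[[0,0,0.1],0,3],[[0,0,0.1],0,3],[[0,0,0.1],0,3],[[0,0,0],0,3]]' --grip_force 60

```text
clock: 13.7
tool_pos: [0.5391, -0.1271, 0.2214]
ee_rot: [-0.035, -3.141, -0.0]
ft_force: [-0.1, -2.4, -2.3]
gripper_width: 0.0324
finger_force: 100.3
```

Call:
jog_arm --targets '[[[0,0,0.1],0,3],[[0,0,0.1],0,3],[[0,0,0],0,3]]'

```text
clock: 13.95
tool_pos: [0.5392, -0.1271, 0.2195]
ee_rot: [-0.035, -3.141, -0.0]
ft_force: [0.5, -2.9, -0.9]
gripper_width: 0.0326
finger_force: 100.3
```

Call:
jog_arm --targets '[[[0,0,0.1],0,3],[[0,0,0.1],0,3],[[0,0,0],0,3]]'

```text
clock: 14.2
tool_pos: [0.5391, -0.1271, 0.2175]
ee_rot: [-0.035, -3.141, -0.0]
ft_force: [0.2, -3.1, -1.1]
gripper_width: 0.0327
finger_force: 100.3
```

Call:
jog_arm --targets '[[[0,0,0.1],0,3],[[0,0,0.1],0,3],[[0,0,0],0,3]]'

```text
clock: 14.45
tool_pos: [0.5392, -0.1271, 0.2155]
ee_rot: [-0.035, -3.141, -0.0]
ft_force: [1.2, -2.6, -1.6]
gripper_width: 0.0327
finger_force: 100.3
```

Call:
jog_arm --targets '[[[0,0,0.15],0,3],[[0,0,0.15],0,3],[[0,0,0.15],0,3],[[0,0,0.15],0,3],[[0,0,0.15],0,3],[[0,0,0],0,3]]'

```text
clock: 14.95
tool_pos: [0.5391, -0.1271, 0.2078]
ee_rot: [-0.035, -3.141, -0.0]
ft_force: [0.1, -3.2, -3.0]
gripper_width: 0.0324
finger_force: 100.2
```

Call:
jog_arm --targets '[[[0,0,0.15],0,3],[[0,0,0.15],0,3],[[0,0,0.15],0,3],[[0,0,0.15],0,3],[[0,0,0],0,3]]'

```text
clock: 15.37
tool_pos: [0.5391, -0.1271, 0.2018]
ee_rot: [-0.035, -3.141, -0.0]
ft_force: [1.1, -3.2, -1.7]
gripper_width: 0.0328
finger_force: 100.2
```

Call:
jog_arm --targets '[[[0,0,0.15],0,3],[[0,0,0.15],0,3],[[0,0,0.15],0,3],[[0,0,0.15],0,3],[[0,0,0.15],0,3],[[0,0,0],0,3]]'

```text
clock: 15.87
tool_pos: [0.5391, -0.1271, 0.1943]
ee_rot: [-0.035, -3.141, -0.0]
ft_force: [0.4, -2.0, -1.4]
gripper_width: 0.0328
finger_force: 100.2
```

Call:
jog_arm --targets '[[[0,0,0.15],0,3],[[0,0,0.15],0,3],[[0,0,0.15],0,3],[[0,0,0.15],0,3],[[0,0,0],0,3]]'

```text
clock: 16.28
tool_pos: [0.5391, -0.1271, 0.1883]
ee_rot: [-0.036, -3.141, -0.0]
ft_force: [0.2, -3.1, -2.2]
gripper_width: 0.0322
finger_force: 100.3
```

Call:
jog_arm --targets '[[[0,0,0.1],0,3],[[0,0,0.1],0,3],[[0,0,0.1],0,3],[[0,0,0],0,3]]'

```text
clock: 16.62
tool_pos: [0.5391, -0.1271, 0.1855]
ee_rot: [-0.035, -3.141, -0.0]
ft_force: [-0.3, -2.2, -2.5]
gripper_width: 0.0327
finger_force: 100.3
```

Call:
jog_arm --targets '[[[0,0,0.1],0,3],[[0,0,0.1],0,3],[[0,0,0.05],0,3],[[0,0,0],0,3]]'

```text
clock: 16.95
tool_pos: [0.5391, -0.1271, 0.183]
ee_rot: [-0.036, -3.141, -0.0]
ft_force: [0.5, -1.8, -2.2]
gripper_width: 0.0325
finger_force: 100.3
```

Call:
jog_arm --targets '[[[0,0,0.08],0,3],[[0,0,0.05],0,3],[[0,0,0],0,3]]'

```text
clock: 17.2
tool_pos: [0.5392, -0.1271, 0.1818]
ee_rot: [-0.035, -3.141, -0.0]
ft_force: [-0.3, -2.5, -1.4]
gripper_width: 0.0323
finger_force: 100.3
```

Tip is at about −39.6 mm. I ease it down to touch the seat.

Call:
jog_arm --targets '[[[0,0,0.05],0,3],[[0,0,0.05],0,3],[[0,0,0],0,3]]'

```text
clock: 17.45
tool_pos: [0.5394, -0.1272, 0.1814]
ee_rot: [0.035, 3.14, -0.0]
ft_force: [-0.7, -3.7, 6.9]
gripper_width: 0.0327
finger_force: 101.5
```

Call:
jog_arm --targets '[[[0,0,0.05],0,3],[[0,0,0.05],0,3],[[0,0,0],0,3]]'

```text
clock: 17.7
tool_pos: [0.5398, -0.1272, 0.1813]
ee_rot: [0.035, 3.139, -0.001]
ft_force: [-3.4, -2.2, 16.4]
gripper_width: 0.0323
finger_force: 102.9
```

Call:
jog_arm --targets '[[[0,0,-0.1],0,3],[[0,0,0],0,3],[[0,0,0],0,3.6],[[0,0,0],0,4.2],[[0,0,0],0,5],[[0,0,0],0,5.8],[[0,0,0],0,6],[[0,0,0],0,6]]' --grip_force 40

```text
clock: 18.37
tool_pos: [0.5392, -0.127, 0.1808]
ee_rot: [-0.035, -3.141, -0.0]
ft_force: [-0.1, 0.2, 0.2]
gripper_width: 0.0603
finger_force: 0.0
```

Call:
jog_arm --targets '[[[0,0,-0.5],0,6],[[0,0,-1],0,6],[[0,0,-2],0,6],[[0,0,-3],0,6],[[0,0,-3],0,6],[[0,0,-3],0,6],[[0,0,0],0,6],[[0,0,0],0,6]]'

```text
clock: 19.03
tool_pos: [0.54, -0.1273, 0.3083]
ee_rot: [0.035, 3.138, -0.001]
ft_force: [-0.1, -0.5, -1.8]
gripper_width: 0.0599
finger_force: 0.0
```

```bash
python3 - <<'E'
from h import *
s=manip.state();print(s["tool_pos"],s["ft_force"],s["finger_force"])
a=manip.camera("scene");b=manip.camera("wrist")
up=lambda im:cv2.resize(im[140:245,235:375],(400,300),interpolation=cv2.INTER_CUBIC)
cv2.imwrite("pics/m5.png",np.hstack([up(a),cv2.resize(b,(400,300))]))
E
```

```text
[ 0.54003011 -0.12731738  0.30825824] [-0.1396955  -0.46521358 -1.81451014] 0.0
```

View pics/m5.png

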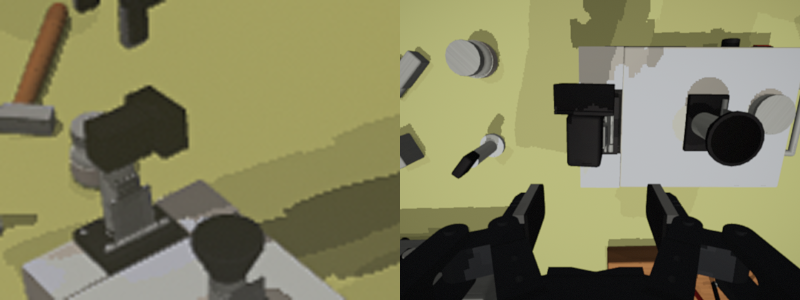

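The nozzle stands released in the inlet with the flap leaning on it. Its mouth faces the front, and nothing else has moved.

```bash
python3 -c "
from station import manip
print(manip.finish_job())"
```

```text
the job is handed in; nothing more can be done
None
```

The elbow nozzle was plugged into the free inlet, released with the flap leaning on it and its mouth facing the front, and handed in at about 19 s; the hand-in gave no verdict.

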